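Dress the tasting board and put its cover on

ROBOT

A 6-joint arm with a two-finger parallel gripper is mounted at the origin on a cart in front of the work surface, level with it; the furniture and walls round the work are solid. World frame = base frame: x ahead of the robot, y to its left, z up, the work surface at z = 0. Lengths are in m, angles in rad, forces in N, time in s.
With the tool pointing down it reaches from about 0.25 to 0.8 m from the base axis. Payload 3.9 kg.
Tool frame: the origin (TCP) lies between the finger pads; the fingertips stand 11 mm ahead of it and the grasp point (between the pads) lies 8 mm behind it; z points along the fingers, y is the line along which they close (so a half turn about z gives the same grasp; the last joint's range is limited). The gripper opens to 85 mm and grips with 20 to 120 N. Pads are 22 mm wide; open, the fingers measure 114 mm over their backs; the gripper's body (76 mm by 85 mm) begins 54 mm behind the grasp point. The pads swing forward as they close: fully open they stand 13 mm farther back than shut.
Start: joints at [1.255, 0.26, -0.138, 1.173, 0, 1.571], TCP at [0.163, 0.499, 0.242] pointing down, gripper open.
Joint ranges: [-2.78, 2.78], [-0.83, 1.72], [-1.28, 1.37], [-1.9, 2.12], [-1.57, 1.48], [-3.14, 3.14]. Speed limits (rad/s): [2.57, 2.57, 3.14, 3.14, 3.14, 3.14].

INTERFACE

Orientations are given as a unit quaternion [x, y, z, w].
In Python, from workcell import manip, fingers, imaging, spotter, current_time, current_joint_positions, current_joint_velocities, current_joint_torque, current_position, current_eef_rot, current_ft_force, current_moment, current_width, current_gripper_force gives the robot as it stands. Calls block until the motion is done:
- manip.move_to(position, orientation): joint-space move of the TCP to a pose.
- manip.move_l(position, ori=None, velocity=0.15, force_limit=None): straight line of the TCP; ori=None keeps the orientation; velocity is the mean speed in m/s. With force_limit (N) it stops when the force on the tool has changed by that much, and returns True; else False.
- manip.set_joints(angles): joint-space move.
- fingers.grip(opening): finger opening in m; the grip force is fixed at half the most; returns when the fingers have stopped.
- manip.wait(seconds).
- manip.solve_ik(position, orientation): joint angles nearest the present ones, or None.
- imaging.camera(name): name is "scene" or "top"; returns the picture (384x512x3 uint8, blue, green, red); there is no depth.
- imaging.calibration(name): a dict with "vfov" (degrees; the focal length in pixels is half the picture's height over the tangent of half this angle, whatever the lens; pixels are square), "cx", "cy" (the principal point, pixels), "distortion" ([k1, k2, p1, p2, k3] as OpenCV has them; the pictures are not rectified), "pose" (4x4, takes a point from camera to world coordinates). Camera axes: x right, y up, looking along -z (the intrinsics and any distortion apply to the point x, -y, -z); pixel columns grow to the right and rows downward; lengths in m; the calibration is good to about 2 mm. A picture is of the moment at which its call begins. calibration takes no time and is no camera call.
A pose or a line that the arm cannot do raises manip.IKError and nothing moves.
- manip.finish_job(): hands the job in; it is judged then, once.
Trained networks look in the newest picture that a camera, given by its name, has taken for a name from the list of things; names that differ only in an ending like _2 or _b are one class to them, and where a whole thing is asked for, a point or a joint stands for the part that bears it (a point fixed in the world has none). Each returns a list of dicts, best first, with "score" (0 to 1); they miss things now and then, are a little off and sometimes report something else, mostly with a low value. They report only what shows in the picture. A call takes as long as a camera call.
- spotter.regions_of(camera, thing): "mask" (384x512 bool, what is visible of it) and "location" ([column, row] as shares, 0 to 1, of the picture: columns of its width, rows of its height, amid what is visible of it).
- spotter.mark_of(camera, thing): "location" ([column, row] as shares, 0 to 1, of the picture: columns of its width, rows of its height: a listed point, or the origin of a listed thing).
Readings, each from a call of its own:
- current_time(): time.
- current_joint_positions(): joint angles.
- current_joint_velocities(): joint speeds.
- current_joint_torque(): joint torques, N m.
- current_position(): TCP position.
- current_eef_rot(): TCP orientation.
- current_ft_force(): force on the tool from outside, world axes, zero at the start.
- current_moment(): the same for the moment, N m.
- current_width(): finger opening in m.
- current_gripper_force(): force on a finger pad.
Only numpy, scipy, OpenCV 4.12 (cv2) and the standard library are available. Lean on these libraries where they do the work, as an engineer would, in place of code of your own. Each camera call takes 0.05 s, during which the arm holds its last target. There are 200 camera calls.

TASK

Dress the serving board, seen from the robot: lay the croissant in the middle of the oblong paper with its length front to back, stack the two ring cookies neatly one on the other on the round paper to its left, and lay the biscuit in the middle of the small paper to its right. Then set the clear cover over them, so that it sits fully down round the board's plinth with every pastry still in its place. Do not disturb the coffee cup or the price card.

Things in the scene. Friction and masses are not known exactly. Their poses are not given: they have to be found in the camera images.
- board: fixed empty wooden board 150 (x) x 226 (y) x 12 mm; its plinth 106 x 184 mm, top at 18 mm, bears 3 white papers centred at board x = 0: round, 66 mm across, at y +54 mm (left); oblong 94 x 58 at y -14 (middle); small 58 x 38 at y -68 (right). Origin: centre of underside, on the counter; x away from robot, y to its left, yaw within 0.15 rad. Left or right of the work area, cover on the other side
- cover: loose clear cover, open below, 0.22-0.37 kg; wooden foot rim 132 (x) x 210 (y) mm; walls 4 mm; inside 118 x 196, 62 mm high; top at 66 mm. Goes round the plinth with 6 mm to spare each side, onto the board's 12 mm base. Wooden bar handle 16 (x) x 90 (y) mm, 78 to 94 mm above the foot, over the centre: pinch across x. Origin: centre of foot plane, z up, on the counter at first; yaw within 0.15 rad
- ring_a: loose sugared ring cookie, 62 x 58 mm, 23 mm high, 45 g, one of two alike (either may be the lower one); origin at the centre of its underside, z up; rigid, nearly flat on top (the other stands on it), no usable hole; pinch it across its width
- ring_b: the other loose sugared ring cookie, 59 x 57 mm, 22 mm high, 45 g; origin at the centre of its underside, z up
- croissant: loose butter croissant, 52 (its x) by 89 (its y, its length) mm, 40 mm high, 60 g; origin at the centre of its underside, z up; pinch it across the middle, along its x
- biscuit: loose oval butter biscuit, 31 (its x) by 48 (its y, its length) mm, 14 mm high, 20 g; origin at the centre of its underside, z up
- coffee_cup: bystander: loose white porcelain cup of coffee without a handle, 73 mm across, 61 mm high, at the near left; origin at the centre of its underside; leave it alone
- price_card: bystander: loose price card upright in a wooden foot, 22 x 70 mm, 58 mm high, behind the work; origin at the centre of its underside; leave it alone

How it is judged:
At the end, for the whole second after the job is handed in: Pastries flat within 12 mm of their papers' centres (biscuit 14 mm front to back), croissant within 0.35 rad of front-to-back, upper ring within 15 mm of the lower's centre; cover level round the plinth, down on the base within 2.5 mm, within 12 mm and 0.15 rad of the board; all at rest (((x of ring_a in the frame of board between -0.012 and 0.012 m and y of ring_a in the frame of board between 0.042 and 0.066 m and z of ring_a in the frame of board between 0.014 and 0.022 m and z of ring_b in the frame of ring_a between 0.017 and 0.028 m and horizontal distance between ring_a and ring_b below 0.015 m) or (x of ring_b in the frame of board between -0.012 and 0.012 m and y of ring_b in the frame of board between 0.042 and 0.066 m and z of ring_b in the frame of board between 0.014 and 0.022 m and z of ring_a in the frame of ring_b between 0.017 and 0.028 m and horizontal distance between ring_b and ring_a below 0.015 m)) and x of croissant in the frame of board between -0.012 and 0.012 m and y of croissant in the frame of board between -0.026 and -0.002 m and z of croissant in the frame of board between 0.012 and 0.024 m and angle between the y axis of croissant and the x axis of board, either way round below 0.35 rad and x of biscuit in the frame of board between -0.014 and 0.014 m and y of biscuit in the frame of board between -0.08 and -0.056 m and z of biscuit in the frame of board between 0.013 and 0.023 m and angle between each of ring_a, ring_b, croissant, biscuit's own z axis and vertical below 0.3 rad and z of cover in the frame of board between 0.009 and 0.0145 m and horizontal distance between cover and board below 0.012 m and angle between the y axis of cover and the y axis of board, either way round below 0.15 rad and angle between cover's own z axis and vertical below 0.03 rad and linear speed of each of ring_a, ring_b, croissant, biscuit, cover below 0.02 m/s); the robot touches nothing.
It fails at once if the coffee cup is moved by more than 25 mm or tipped (distance of coffee_cup from where it was at the start of the episode above 0.025 m or angle between coffee_cup's own z axis and vertical above 0.3 rad).
It fails at once if the price card is moved by more than 25 mm or tipped (distance of price_card from where it was at the start of the episode above 0.025 m or angle between price_card's own z axis and vertical above 0.5 rad).
It also fails if it takes over 144 s, if anything falls off the work surface, if the arm or the gripper's body presses on something with over 40 N, if the wrist force passes 120 N, or if a joint passes its speed limit or range.

## Working session

There is one attempt and no reset: what is moved stays moved. The work goes in short steps, each a Python script; the robot and the scene stay as the last script left them, time stands still between calls to the robot, and variables do not carry over. Pictures are saved under pics/ and viewed, at most 14 in all, crops included, and the job is handed in when it is done.

```bash
mkdir -p pics; ls
python3 - <<'E'
from workcell import *
import cv2
for n in("scene","top"):
    cv2.imwrite(f"pics/{n}0.png",imaging.camera(n)); c=imaging.calibration(n); print(n,c)
    for t in("board","cover","ring_a","croissant","biscuit","coffee_cup","price_card"):
        print(t,[(round(d["score"],2),[round(d["location"][0]*512),round(d["location"][1]*384)],int(d["mask"].sum())) for d in spotter.regions_of(n,t)],
         [(round(d["score"],2),[round(d["location"][0]*512),round(d["location"][1]*384)]) for d in spotter.mark_of(n,t)])
print(current_time())
E
```

```text
pics
workcell.py
scene {'vfov': 46.233460847691084, 'cx': 252.20673277510116, 'cy': 191.18047908098694, 'distortion': array([0.00931098, 0.        , 0.        , 0.        , 0.        ]), 'pose': array([[ 0.80559725,  0.42486349, -0.41292141,  0.10390405],
       [-0.59214418,  0.55451151, -0.58470698, -0.72946479],
       [-0.01945097,  0.71554735,  0.69829339,  0.82258185],
       [ 0.        ,  0.        ,  0.        ,  1.        ]])}
board [(0.75, [319, 250], 5148)] [(0.92, [319, 248])]
cover [(0.81, [248, 175], 4065)] [(0.92, [246, 182])]
ring_a [(0.67, [207, 220], 455), (0.64, [225, 133], 215)] [(0.81, [210, 225]), (0.79, [226, 137])]
croissant [(0.82, [177, 184], 354)] [(0.6, [176, 186])]
biscuit [(0.5, [279, 301], 209)] [(0.64, [275, 301])]
coffee_cup [(0.82, [141, 166], 680), (0.24, [276, 303], 217)] [(0.67, [145, 177])]
price_card [(0.6, [325, 181], 279)] [(0.62, [176, 186]), (0.54, [322, 182])]
top {'vfov': 52.761704960883655, 'cx': 259.34214628977355, 'cy': 194.70571079058507, 'distortion': array([0.03562433, 0.        , 0.        , 0.        , 0.        ]), 'pose': array([[-0.00766186,  0.99816172, -0.06012049,  0.50880022],
       [-0.9994393 , -0.00960363, -0.03207591, -0.09048802],
       [-0.03259432,  0.05984102,  0.99767563,  0.90682541],
       [ 0.        ,  0.        ,  0.        ,  1.        ]])}
board [(0.66, [354, 176], 6384)] [(0.92, [352, 178])]
cover [(0.97, [229, 178], 5494)] [(0.86, [234, 184])]
ring_a [(0.82, [260, 250], 498), (0.27, [352, 176], 6470)] [(0.75, [263, 250]), (0.61, [154, 153])]
croissant [(0.68, [193, 249], 615)] [(0.79, [193, 252])]
biscuit [] [(0.76, [379, 250])]
coffee_cup [(0.66, [149, 275], 929)] [(0.89, [156, 272])]
price_card [(0.54, [291, 114], 353)] [(0.57, [289, 115])]
1.5
```

View pics/top0.png

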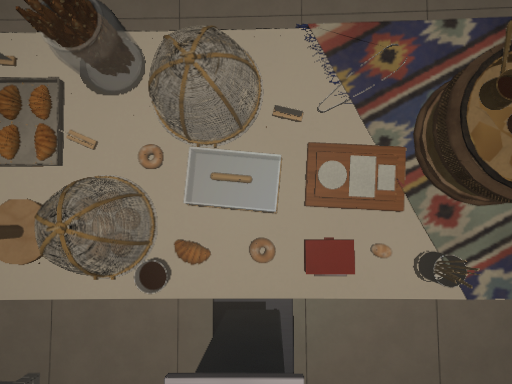

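View pics/scene0.png

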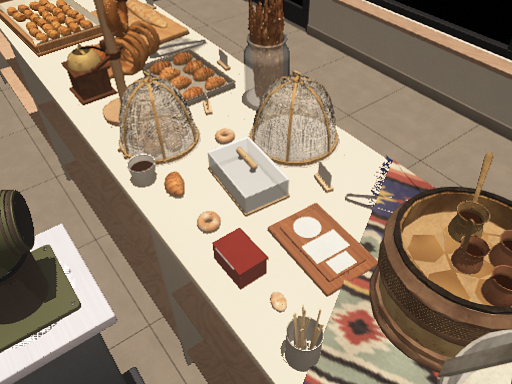

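```bash
cat > h.py <<'E'
from workcell import *
import numpy as np, cv2
from scipy.spatial.transform import Rotation as R
def K(n):
    c=imaging.calibration(n); f=192/np.tan(np.radians(c["vfov"]/2))
    return np.array([[f,0,c["cx"]],[0,f,c["cy"]],[0,0,1]]),c["distortion"],c["pose"]
def ray(n,px):
    k,d,P=K(n); u=cv2.undistortPoints(np.array([[px]],float),k,d)[0,0]
    v=P[:3,:3]@[u[0],-u[1],-1]; return P[:3,3],v/np.linalg.norm(v)
def plane(n,px,z):
    o,v=ray(n,px); return o+v*(z-o[2])/v[2]
def tri(a,b):
    o1,v1=ray("scene",a); o2,v2=ray("top",b)
    t=np.linalg.lstsq(np.c_[v1,-v2],o2-o1,rcond=None)[0]
    p,q=o1+v1*t[0],o2+v2*t[1]; return (p+q)/2,np.linalg.norm(p-q)
def proj(n,pts):
    k,d,P=K(n); q=(np.asarray(pts,float)-P[:3,3])@P[:3,:3]*[1,-1,-1]
    return cv2.projectPoints(q,np.zeros(3),np.zeros(3),k,d)[0][:,0]
def ortho(n,img,z,x0,x1,y0,y1,s=.001):
    X,Y=np.meshgrid(np.arange(x1,x0,-s),np.arange(y1,y0,-s),indexing="ij")
    m=proj(n,np.c_[X.ravel(),Y.ravel(),np.full(X.size,z)]).reshape(*X.shape,2).astype(np.float32)
    return cv2.remap(img,m[...,0],m[...,1],cv2.INTER_CUBIC)
def down(yaw):  # tool z down; closing line (tool y) at world angle yaw
    yv=np.array([np.cos(yaw),np.sin(yaw),0]); zv=np.array([0,0,-1.]); xv=np.cross(yv,zv)
    return R.from_matrix(np.c_[xv,yv,zv]).as_quat()
E
python3 - <<'E'
from h import *
M={"board":((319,248),(352,178)),"cover":((246,182),(234,184)),"ringN":((210,225),(263,250)),"ringF":((226,137),(154,153)),
"croissant":((176,186),(193,252)),"biscuit":((275,301),(379,250)),"cup":((145,177),(156,272)),"card":((322,182),(289,115))}
for k,(a,b) in M.items():
    p,e=tri(a,b); print(k,p.round(4),round(e,4))
im=cv2.imread("pics/top0.png"); sc=cv2.imread("pics/scene0.png")
w=[0.25,0.68,-0.45,0.28]
cv2.imwrite("pics/ot.png",ortho("top",im,.018,*w)); cv2.imwrite("pics/os.png",ortho("scene",sc,.018,*w))
# board papers at z=.018
hsv=cv2.cvtColor(im,cv2.COLOR_BGR2HSV)
o=ortho("top",im,.018,.40,.60,-.45,-.17); 
for nm,i in(("top",im),("scene",sc)):
  o=ortho(nm,i,.018,.35,.65,-.45,-.15); h=cv2.cvtColor(o,cv2.COLOR_BGR2HSV)
  m=((h[...,1]<50)&(h[...,2]>120)).astype(np.uint8)
  n,l,s,c=cv2.connectedComponentsWithStats(m)
  for j in range(1,n):
    if 800<s[j,4]<9000:
      r=cv2.minAreaRect(np.argwhere(l==j)[:,::-1].astype(np.float32)); print(nm,s[j,4],.65-c[j,1]*.001,-.15-c[j,0]*.001,r)
E
```

```text
board [ 0.6034 -0.2808 -0.0073] 0.0055
cover [ 0.592  -0.0043  0.0045] 0.0075
ringN [ 0.4369 -0.0704 -0.0013] 0.0058
ringF [0.6632 0.1876 0.0051] 0.0027
croissant [0.4344 0.091  0.0099] 0.0064
biscuit [ 4.335e-01 -3.350e-01  3.000e-04] 0.0005
cup [0.3879 0.1784 0.0045] 0.0047
card [ 0.7496 -0.1329  0.0104] 0.0014
top 5189 0.603370398920794 -0.29649258045866256 ((146.375732421875, 46.69647216796875), (57.13791275024414, 92.8465576171875), 3.5035319328308105)
top 3229 0.6074372870857851 -0.22877330442861565 ((79.0, 43.0), (62.0, 64.0), 90.0)
top 2040 0.5999485294117647 -0.35021323529411763 ((200.5151824951172, 50.211326599121094), (37.00141906738281, 56.29051208496094), 3.012787342071533)
scene 5198 0.6051454405540593 -0.29895325125048094 ((148.64796447753906, 44.396888732910156), (58.135292053222656, 92.37284088134766), 3.416588068008423)
scene 3310 0.6107719033232628 -0.2309845921450151 ((81.0, 39.0), (64.0, 64.0), 90.0)
scene 2138 0.6029864359214219 -0.3526800748362956 ((202.6526641845703, 47.210174560546875), (37.78279113769531, 57.80501174926758), 3.814074993133545)
```

View pics/ot.png

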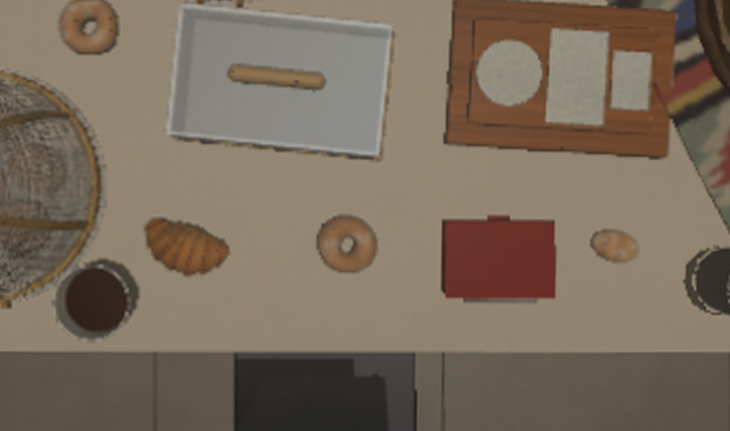

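View pics/os.png

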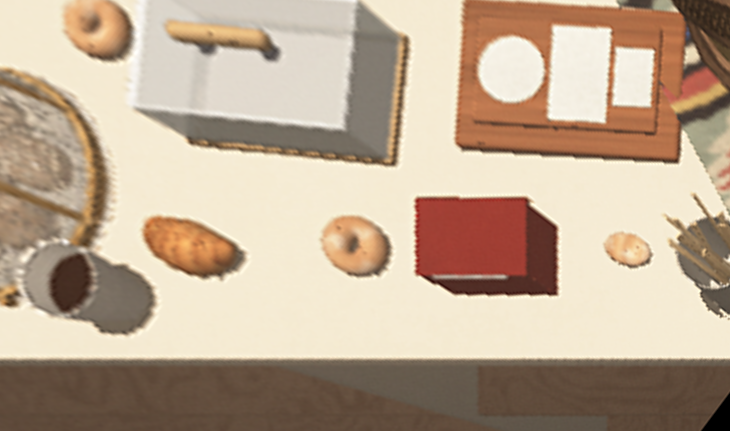

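Run:
```python
from h import *
I={n:cv2.imread(f"pics/{n}0.png") for n in("top","scene")}
obj={"ringN":(.437,-.07,.011),"ringF":(.663,.188,.011),"croissant":(.434,.091,.015),"biscuit":(.4335,-.336,.007),"handle":(.592,-.004,.09),"boxtop":(.42,-.22,.05)}
for k,(x,y,z) in obj.items():
  cen={}
  for n in I:
    w=(x-.065,x+.065,y-.065,y+.065) if k!="boxtop" else (.33,.5,-.31,-.13)
    o=ortho(n,I[n],z,*w,.0005); h=cv2.cvtColor(o,cv2.COLOR_BGR2HSV)
    bg=np.median(h[...,1]); hue=(h[...,0]<25)
    thr={"handle":60}.get(k,bg+45)
    m=((h[...,1]>thr)&hue&(h[...,2]>60)).astype(np.uint8) if k!="boxtop" else ((h[...,1]>120)&(h[...,0]<10)|(h[...,0]>172)).astype(np.uint8)
    m=cv2.morphologyEx(m,cv2.MORPH_CLOSE,np.ones((9,9)));m=cv2.morphologyEx(m,cv2.MORPH_OPEN,np.ones((7,7)))
    N,l,s,c=cv2.connectedComponentsWithStats(m)
    if N<2: print(k,n,"none");continue
    j=1+np.argmax(s[1:,4]); r=cv2.minAreaRect(np.argwhere(l==j)[:,::-1].astype(np.float32))
    ys,xs=np.nonzero(l==j); C=np.cov(-ys,-xs); ev,V=np.linalg.eigh(C); ang=np.degrees(np.arctan2(V[1,1],V[0,1]))%180
    X,Y=w[1]-r[0][1]*.0005,w[3]-r[0][0]*.0005
    cx,cy=w[1]-c[j][1]*.0005,w[3]-c[j][0]*.0005
    cen[n]=proj(n,[[cx,cy,z]])[0]
    print(k,n,"rect",round(X,4),round(Y,4),np.round(np.array(r[1])*.5,1),"cent",round(cx,4),round(cy,4),"long axis deg from x",round(ang,1), "touch",s[j,:4])
  if len(cen)==2: p,e=tri(cen["scene"],cen["top"]); print("   tri",p.round(4),round(e,4))
# papers triangulated
for a in(((.6034,-.2965),(.6051,-.2990)),((.6074,-.2288),(.6108,-.2310)),((.5999,-.3502),(.6030,-.3527))):
  p,e=tri(proj("scene",[[*a[1],.018]])[0],proj("top",[[*a[0],.018]])[0]); print("paper",p.round(4),round(e,4))
```

```text
ringN top rect 0.4219 -0.0704 [27.8 54.6] cent 0.4222 -0.0705 long axis deg from x 103.8 touch [ 75 122 105  66]
ringN scene rect 0.4375 -0.0695 [60. 67.] cent 0.4372 -0.0701 long axis deg from x 57.3 touch [ 62  69 135 121]
   tri [ 0.4284 -0.074   0.0205] 0.0124
ringF top rect 0.6552 0.1938 [54.5 54.5] cent 0.6534 0.1928 long axis deg from x 98.8 touch [ 64  91 110 110]
ringF scene rect 0.6573 0.191 [62.5 67. ] cent 0.6578 0.1905 long axis deg from x 56.2 touch [ 57  79 135 126]
   tri [0.6554 0.1913 0.0115] 0.0049
croissant top rect 0.4318 0.0971 [86.5 49. ] cent 0.4331 0.0966 long axis deg from x 71.0 touch [ 42  76 165 112]
croissant scene rect 0.435 0.0948 [100.1  52.1] cent 0.4353 0.0943 long axis deg from x 69.4 touch [ 30  66 192 124]
   tri [0.4343 0.0958 0.0146] 0.0031
biscuit top rect 0.4333 -0.339 [28.5 38. ] cent 0.4338 -0.3388 long axis deg from x 91.6 touch [ 98 102  77  58]
biscuit scene rect 0.4353 -0.3422 [47.1 32. ] cent 0.4353 -0.342 long axis deg from x 70.7 touch [97 93 91 69]
   tri [ 0.4349 -0.3402  0.0048] 0.003
handle top rect 0.5955 -0.0037 [88.2 15.7] cent 0.5957 -0.0036 long axis deg from x 84.2 touch [ 42 100 176  46]
handle scene rect 0.5965 -0.0091 [98.8 20.3] cent 0.5966 -0.0089 long axis deg from x 82.8 touch [ 43  93 195  57]
   tri [ 0.5977 -0.0041  0.0861] 0.0036
boxtop top rect 0.4261 -0.2141 [ 77.9 107. ] cent 0.4245 -0.2144 long axis deg from x 89.0 touch [ 61  70 215 157]
boxtop scene rect 0.4213 -0.2265 [135.   92.5] cent 0.4223 -0.2266 long axis deg from x 77.4 touch [ 58  65 271 186]
   tri [ 0.4253 -0.2174  0.0379] 0.0047
paper [ 0.6047 -0.2976  0.0166] 0.0027
paper [ 0.6091 -0.23    0.0178] 0.004
paper [ 0.6016 -0.3516  0.0174] 0.0039
```

```bash
cat >> h.py <<'E'
BY=-.061; B=np.array([.6055,-.2837])
def bp(x,y): c,s=np.cos(BY),np.sin(BY); return B+[c*x-s*y,s*x+c*y]
def go(x,y,z,yaw):
    q0=np.array(current_joint_positions()); best=None
    for a in(yaw,yaw+np.pi):
        j=manip.solve_ik([x,y,z],down(a))
        if j is not None:
            c=np.abs(np.array(j)-q0).max()
            if best is None or c<best[0]: best=(c,a)
    manip.move_to([x,y,z],down(best[1]))
def line(x,y,z,v=.15,f=None): return manip.move_l([x,y,z],velocity=v,force_limit=f)
def stat(s): print(s,"t",round(current_time(),1),"p",np.round(current_position(),4),"w",round(current_width(),4),"gf",round(current_gripper_force(),1),"F",np.round(current_ft_force(),1))
def pick(x,y,z,yaw,op,up=.16):
    go(x,y,up,yaw); fingers.grip(op)
    hit=line(x,y,z,.12,15); stat(f"down hit={hit}")
    fingers.grip(0); stat("grip"); line(x,y,up,.2); stat("up")
def place(x,y,z,yaw,op,up=.16):
    go(x,y,up,yaw); line(x,y,z+.03,.2); hit=line(x,y,z,.05,6); stat(f"place hit={hit}")
    fingers.grip(op); line(x,y,up,.15); stat("off")
E
python3 - <<'E'
from h import *
print(tri((150,82),(62,229)))
p=current_position(); line(p[0],p[1],.36,.25)
pick(.4335,.0958,.016,np.radians(-19.7),.074)
E
```

```text
(array([0.49615569, 0.28887754, 0.20477894]), np.float64(0.01009070989994552))
down hit=False t 5.6 p [0.4341 0.0959 0.0165] w 0.074 gf 0.0 F [-0.1  0.2 -0.5]
grip t 6.0 p [0.434  0.096  0.0172] w 0.0492 gf 60.8 F [-2.3 -0.   8.6]
up t 6.9 p [0.4327 0.0956 0.1592] w 0.0489 gf 61.9 F [-0.6  0.7 -0.5]
```

Run:
```python
from h import *
x,y=bp(0,-.013); place(x,y,.0355,BY-np.pi/2,.066)
pick(.437,-.069,.011,BY,.078)
x,y=bp(0,.056); place(x,y,.030,BY,.075)
go(.60,.05,.22,BY)
im=imaging.camera("top"); cv2.imwrite("pics/t1.png",ortho("top",im,.03,.45,.75,-.45,.25)); stat("end")
for t in("ring_a","croissant"):
    for n in("top","scene"):
        if t=="ring_a": imaging.camera(n)
        for d in spotter.mark_of(n,t): print(t,n,round(d["score"],2),np.array(d["location"])*[512,384],plane(n,np.array(d["location"])*[512,384],.018).round(4))
```

```text
place hit=True t 9.7 p [ 0.604  -0.2964  0.0353] w 0.0488 gf 62.4 F [ 0.2 -0.2  4.5]
off t 11.0 p [ 0.6041 -0.2964  0.1589] w 0.0659 gf 0.0 F [-0.3 -0.2 -0. ]
down hit=False t 13.8 p [ 0.4376 -0.0691  0.0115] w 0.0781 gf 0.0 F [-0.3  0.2  0. ]
grip t 14.2 p [ 0.4379 -0.0691  0.0123] w 0.053 gf 61.0 F [-0.8  0.1  9.9]
up t 15.1 p [ 0.4362 -0.0689  0.1591] w 0.0526 gf 62.7 F [-0.2  0.6 -1.2]
place hit=True t 17.2 p [ 0.6083 -0.2276  0.0304] w 0.0526 gf 63.2 F [ 1.  -0.3  4.7]
off t 18.6 p [ 0.6082 -0.2276  0.159 ] w 0.0753 gf 0.0 F [-0.2 -0.4 -0.4]
end t 19.7 p [0.6    0.0486 0.2193] w 0.0751 gf 0.0 F [-0.6  0.6 -0.8]
ring_a top 0.55 [327.5776 175.7184] [ 0.6045 -0.2187  0.018 ]
ring_a scene 0.93 [302.2848 225.984 ] [ 0.6039 -0.2229  0.018 ]
ring_a scene 0.57 [224.512  134.7072] [0.6559 0.1858 0.018 ]
croissant top 0.78 [360.704  175.9872] [ 0.6029 -0.2937  0.018 ]
croissant scene 0.66 [250.6752 181.4016] [ 0.5982 -0.0238  0.018 ]
croissant scene 0.65 [325.4784 243.9936] [ 0.6102 -0.296   0.018 ]
croissant scene 0.49 [304.896  228.0192] [ 0.6047 -0.2314  0.018 ]
```

View pics/t1.png

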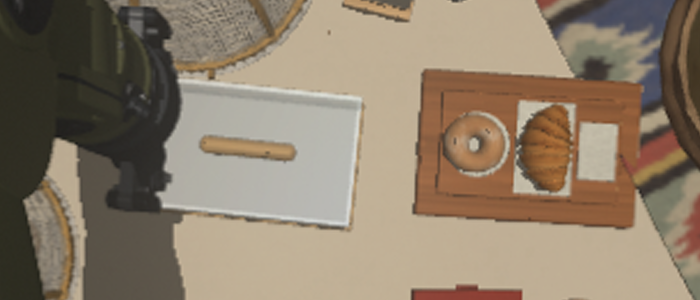

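Run:
```python
from h import *
pick(.656,.193,.011,BY,.078,.2)
place(.6085,-.2255,.0535,BY,.075)
pick(.4345,-.3402,.0125,np.radians(-19.5),.05)
x,y=bp(0,-.068); place(x,y,.0315,BY,.045)
go(.58,.06,.24,BY)
for n in("top","scene"): cv2.imwrite(f"pics/{n}2.png",imaging.camera(n))
t=cv2.imread("pics/top2.png");s=cv2.imread("pics/scene2.png")
cv2.imwrite("pics/c2.png",np.vstack([ortho("top",t,.03,.5,.7,-.42,-.12,.0006),ortho("scene",s,.03,.5,.7,-.42,-.12,.0006)]))
stat("end")
```

```text
down hit=False t 22.6 p [0.6567 0.1932 0.0119] w 0.0774 gf 0.0 F [-0.1 -1.   0.4]
grip t 23.0 p [0.6566 0.1932 0.0127] w 0.0531 gf 62.1 F [-2.7  0.5  6.1]
up t 24.1 p [0.6552 0.1927 0.1986] w 0.0533 gf 62.9 F [ 0.3  0.  -1.1]
place hit=True t 26.8 p [ 0.6079 -0.2255  0.0536] w 0.0531 gf 63.3 F [-0.7 -0.1  4.3]
off t 28.0 p [ 0.6079 -0.2253  0.1591] w 0.075 gf 0.0 F [0.5 0.4 0.3]
down hit=False t 30.6 p [ 0.4351 -0.3406  0.0132] w 0.0498 gf 0.0 F [-0.2 -0.2  0.4]
grip t 30.9 p [ 0.435  -0.3406  0.0137] w 0.027 gf 58.7 F [-1.6 -0.1  4.3]
up t 31.8 p [ 0.4338 -0.3397  0.159 ] w 0.0272 gf 59.1 F [-0.7  0.6  0.4]
place hit=True t 33.8 p [ 0.6008 -0.3511  0.0317] w 0.0268 gf 59.5 F [-1.6  0.3  3.7]
off t 35.1 p [ 0.6007 -0.3512  0.1589] w 0.0453 gf 0.0 F [-0.9 -0.7 -0.1]
end t 36.7 p [0.5802 0.0588 0.2396] w 0.0451 gf 0.0 F [-0.2  0.1 -0.9]
```

View pics/c2.png

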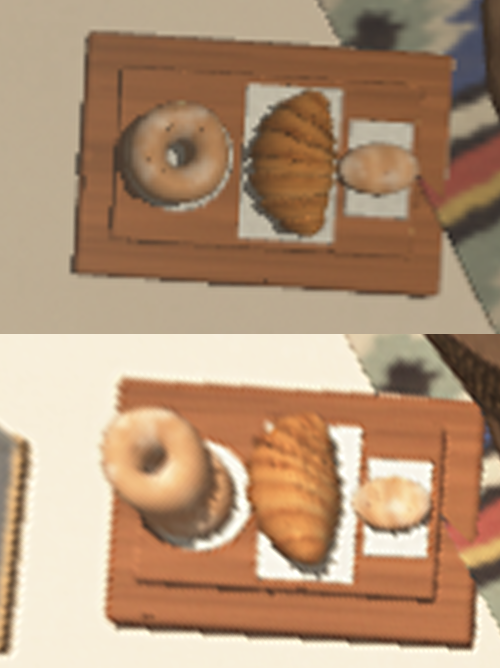

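Run:
```python
from h import *
x,y=.5965,-.005
go(x,y,.16,-.108); fingers.grip(.045)
print(line(x,y,.083,.1,10)); stat("down"); fingers.grip(0); stat("grip")
z0=current_position()[2]
line(x,y,z0+.105,.12); stat("up"); print(current_moment())
q=R.from_quat(current_eef_rot()); dq=R.from_euler("z",BY+.108)*q
manip.move_l([B[0],B[1],z0+.105],dq.as_quat(),velocity=.12); stat("over")
for n in("top","scene"): cv2.imwrite(f"pics/{n}3.png",imaging.camera(n))
t=cv2.imread("pics/top3.png");s=cv2.imread("pics/scene3.png")
zf=.105
cv2.imwrite("pics/c3.png",np.vstack([ortho("top",t,zf,.5,.72,-.45,-.13,.0008),ortho("scene",s,zf,.5,.72,-.45,-.13,.0008)]))
```

```text
False
down t 38.4 p [ 0.5971 -0.005   0.0836] w 0.0451 gf 0.0 F [ 0.2 -1.1  1.2]
grip t 38.7 p [ 0.5973 -0.005   0.084 ] w 0.015 gf 60.3 F [0.  0.1 4.5]
up t 39.8 p [ 0.5957 -0.005   0.1879] w 0.015 gf 59.3 F [-0.3  0.1 -3.3]
[ 0.01259791 -0.03787881  0.0135373 ]
over t 42.2 p [ 0.6055 -0.2832  0.1891] w 0.0146 gf 59.3 F [-0.  -0.6 -2.8]
```

View pics/c3.png

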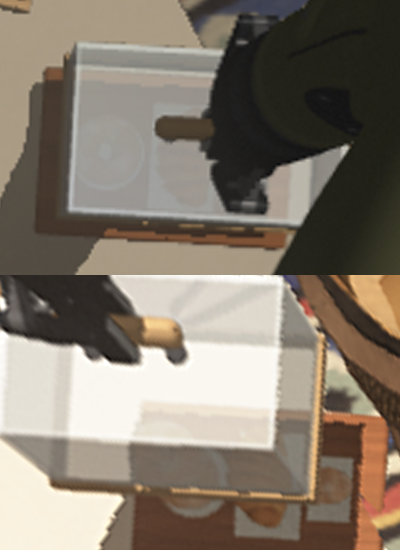

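View pics/scene3.png

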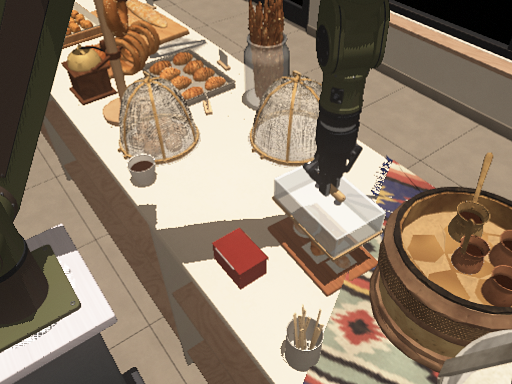

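```bash
cat >> h.py <<'E'
def overlay(n,im,c,yaw,zf,box,s=4):
    r=R.from_euler("z",yaw).as_matrix()
    im=cv2.resize(im,None,fx=s,fy=s,interpolation=cv2.INTER_CUBIC)
    for hx,hy,z,col in((.066,.105,0,(0,0,255)),(.063,.102,.066,(0,255,0)),(.008,.045,.094,(255,0,255))):
        p=np.array([[a*hx,b*hy,z] for a,b in((1,1),(1,-1),(-1,-1),(-1,1))])@r.T+[c[0],c[1],zf]
        cv2.polylines(im,[np.int32((proj(n,p)+.5)*s)],True,col,1)
    x0,y0,x1,y1=np.array(box)*s; return im[y0:y1,x0:x1]
E
python3 - <<'E'
from h import *
a=overlay("top",cv2.imread("pics/top3.png"),B,BY,.104,(285,125,425,225),5)
b=overlay("scene",cv2.imread("pics/scene3.png"),B,BY,.104,(260,160,400,270),5)
cv2.imwrite("pics/o3t.png",a);cv2.imwrite("pics/o3s.png",b)
E
```

```text
(no output)
```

View pics/o3t.png

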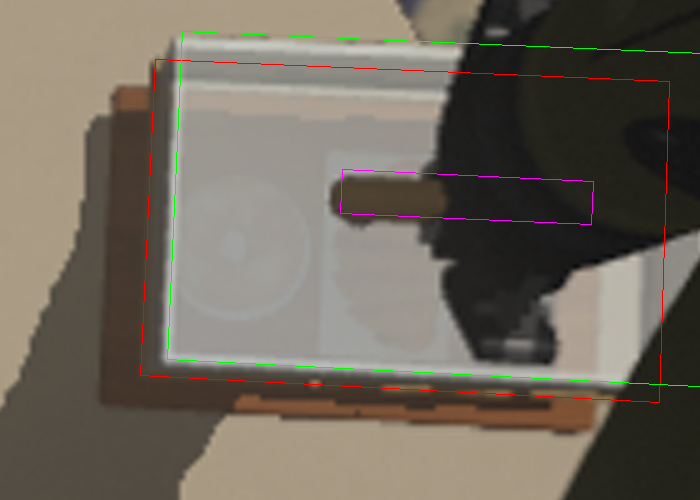

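View pics/o3s.png

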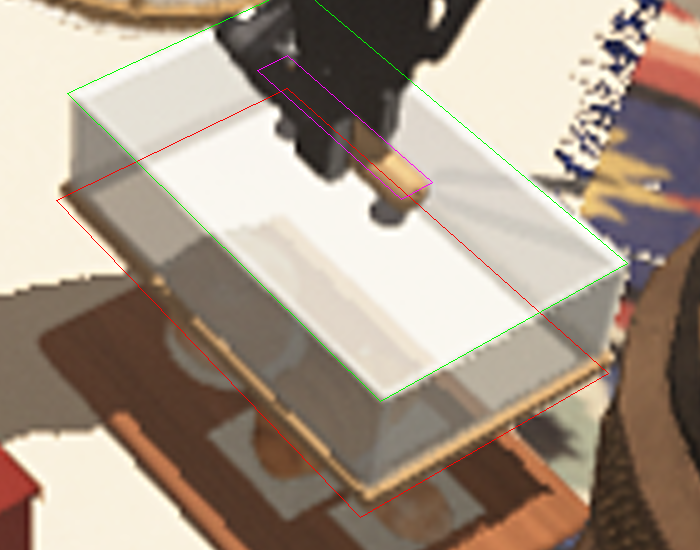

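Run:
```python
from h import *
x,y=B[0]+.0008,B[1]
line(x,y,.125,.06,6); stat("near")
print(line(x,y,.0945,.02,5)); stat("down")
print(current_moment())
t=imaging.camera("scene"); cv2.imwrite("pics/scene4.png",t)
zf=current_position()[2]-.084
cv2.imwrite("pics/o4.png",overlay("scene",t,B,BY,zf,(250,190,400,300),5))
```

```text
near t 43.5 p [ 0.6067 -0.2839  0.1256] w 0.0146 gf 59.3 F [ 0.6 -0.5 -2.8]
True
down t 44.8 p [ 0.6063 -0.2831  0.0971] w 0.0149 gf 60.5 F [0.9 1.5 5.4]
[-0.12593543  0.03284115 -0.11316235]
```

View pics/o4.png

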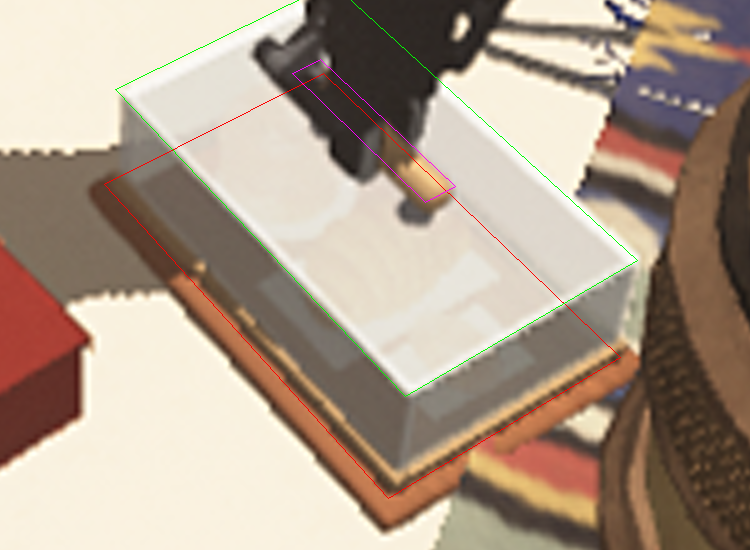

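Run:
```python
from h import *
fingers.grip(.045); stat("open")
p=current_position(); line(p[0],p[1],.2,.1); go(.45,.03,.25,BY); stat("off"); manip.wait(.5)
O=[]
for n,b in(("top",(300,130,420,220)),("scene",(250,190,370,300))):
    t=imaging.camera(n); cv2.imwrite(f"pics/{n}5.png",t); O.append(overlay(n,t,B,BY,.012,b,3 if n=="top" else 3))
cv2.imwrite("pics/o5.png",np.vstack(O))
```

```text
open t 45.3 p [ 0.6048 -0.2824  0.0948] w 0.045 gf 0.0 F [ 0.1 -0.1 -0.7]
off t 47.8 p [0.451  0.0295 0.25  ] w 0.0448 gf 0.0 F [ 0.1 -0.7  0.9]
```

View pics/o5.png

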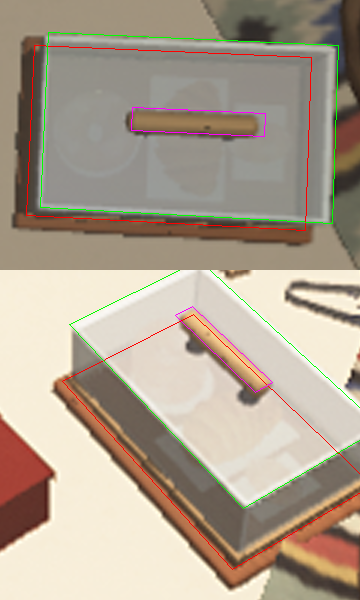

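Run:
```python
from h import *
fingers.grip(0)
for a,b in((.045,.075),(.045,-.075),(-.045,-.075),(-.045,.075)):
    x,y=bp(a,b+.002); go(x,y,.13,BY); h=line(x,y,.080,.02,4)
    print(a,b,h,np.round(current_position(),4),np.round(current_ft_force(),1)); line(x,y,.13,.15)
go(.45,.03,.25,BY); stat("off")
for n in("top","scene"): cv2.imwrite(f"pics/{n}6.png",imaging.camera(n))
cv2.imwrite("pics/c6.png",np.vstack([cv2.resize(cv2.imread(f"pics/{n}6.png")[y:y+100,x:x+150],None,fx=3,fy=3,interpolation=2) for n,x,y in(("top",290,130),("scene",240,195))]))
```

```text
0.045 0.075 True [ 0.6551 -0.2096  0.0894] [0.4 0.4 5.4]
0.045 -0.075 True [ 0.6463 -0.3595  0.0908] [-0.1 -1.   4.1]
-0.045 -0.075 True [ 0.556  -0.3539  0.0909] [ 0.2 -0.1  5.2]
-0.045 0.075 True [ 0.5652 -0.2041  0.0894] [0.6 0.4 4.6]
off t 61.8 p [0.4504 0.0295 0.2493] w -0.0002 gf 0.0 F [ 0.2 -0.6 -1. ]
```

View pics/c6.png

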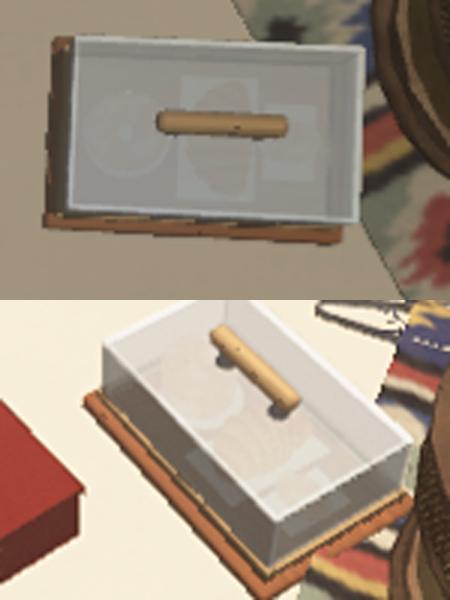

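```bash
python3 -c "
from h import *
manip.finish_job(); stat('done')"
```

```text
the job is handed in; nothing more can be done
the job is handed in; nothing more can be done
```

The board is dressed, the cover is down round the plinth and level to within about 1.5 mm, and the job was handed in at about 62 s; it returned no verdict, but in the last pictures every pastry looked to be in its place.

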